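# Release the driver box's hidden catch with a screwdriver and open the lid

### The job

The lid of the grey driver box is held shut by a catch hidden behind the narrow slot in the front. Take the orange-handled screwdriver, push its blade straight through the slot to press the catch until the lid springs up, then swing the lid all the way back until it rests on its stop, and lay the screwdriver down flat on the bench without dropping it. Leave the multimeter and the spare white LED driver where they are.

Things in the scene. Friction and masses are not known exactly. Their poses are not given: they have to be found in the camera images.
- driver_box: grey sheet-steel box screwed to the bench, 110 mm deep (x) by 200 mm wide (y) by 80 mm high, plus a lid skirt of 5 mm round it; origin under its middle at bench level, x points from its slotted front to its back (so the front face is at x = -55 mm), z up. It does not move. Fixing lugs and cable glands stand out up to 28 mm at its two ends
- slot (a point): middle of the slot's mouth in the front face of the box, 42 mm above the bench; the upright slot is 12 mm wide and 26 mm high with a bevelled steel bezel standing 3 mm proud of the face. Axes as the box: push in along x. Behind the slot the way is clear for 30 mm to the tab of the catch (24 mm wide, 20 to 68 mm above the bench)
- catch (a joint): travel of the catch, m: 0 = holding the lid, grows as its tab is pushed straight in, hard stop at 0.009; it lets the lid go at about 0.006. A spring returns it: 1.8 N at rest, 5 N at the stop
- lid (a joint): angle of the lid about its hinge along the top back edge of the box (59 mm behind the box's middle, 80 mm above the bench), rad: 0 = shut, 1.57 = upright, stop at 1.85. Once let go, a damped spring pin lifts it to about 0.68 within a second; beyond that it is free, weighs 0.16 kg, falls back onto the pin if left short of upright and leans on the stop by itself beyond upright
- lid_edge (a point): middle of the lid's front edge, on its top face, 117 mm from the hinge; moves with the lid; a skirt hangs 12 mm below the panel all round except at the hinge, and a striker 22 mm wide hangs 21 mm below the panel in the middle, 103 mm from the hinge; the rest of the underside is flat but for the lift pin, which touches it 82 mm to the +y side of the box's middle
- screwdriver_handle (a point): place to hold the loose screwdriver, on its axis 12 mm above the bench when lying; x points along it to the blade tip. 224 mm long in all: the orange handle, 22 mm wide and 24 mm high, runs from 73 mm behind this point to 26 mm ahead of it; the steel shaft is 6 mm thick; the tip is 146 mm ahead of this point. 0.09 kg, it balances at this point
- screwdriver_tip (a point): tip of the screwdriver's blade, on its axis
- multimeter_mid (a point): middle of the hand multimeter, 145 x 70 x 43 mm; bystander
- spare_mid (a point): middle of the spare white LED driver lying flat, a body 34 x 92 x 26 mm with leads, 183 mm long in all; bystander
Mind the look-alikes: they are no part of the job. There is more than one size of the part that bears screwdriver_handle; the job needs the larger.

How it is judged:
By the outcome, as a careful person would: the job done as asked, in the order asked, and still so for the second after the job is handed in, with the robot touching nothing.
It also fails if it takes over 56 s, if anything falls off the work surface, if the arm or the gripper's body presses on something with over 40 N, if the wrist force passes 120 N, or if a joint passes its speed limit or range.

### The arm

A 6-joint arm with a two-finger parallel gripper is mounted at the origin on a cart in front of the work surface, level with it; the furniture and walls round the work are solid. World frame = base frame: x ahead of the robot, y to its left, z up, the work surface at z = 0. Lengths are in m, angles in rad, forces in N, time in s.
With the tool pointing down it reaches from about 0.3 to 0.875 m from the base axis. Payload 6.4 kg.
Tool frame: the origin (TCP) lies midway between the tips of the shut fingers; the grasp point (between the pads) lies behind it (tcp_to_grasp is the z of the grasp point in the tool frame, in m); z points along the fingers, y is the line along which they close (so a half turn about z gives the same grasp; the last joint's range is limited). The gripper opens to 85 mm and grips with 20 to 120 N. Pads are 22 mm wide; open, the fingers measure 114 mm over their backs; the gripper's body (76 mm by 85 mm) begins 54 mm behind the grasp point. The pads swing forward as they close: fully open they stand 13 mm farther back than shut.
Start: joints at [-0.206, 0.181, 1.607, -0, 1.354, -0.206], TCP at [0.575, 0, 0.231] pointing down, gripper open.
Joint ranges: [-2.99, 2.99], [-0.89, 2.07], [0.3, 2.58], [-1.14, 4.28], [0, 2.63], [-3.12, 3.12]. Speed limits (rad/s): [2.57, 2.57, 3.01, 3.14, 3.14, 3.14].

### API

Orientations are given as [roll, pitch, yaw] about the fixed x, y, z axes, in that order (R = Rz(yaw) Ry(pitch) Rx(roll)).
In Python, from plant import * gives the robot as it stands.
- The arm moves only by the tool arm_command, never from a script. Its arguments are lists of equal length, an entry for each row: "turn": the turn, a rotation vector about the world's x, y, z in degrees, a list of three; "xyz": the shift along the world's x, y, z in mm, a list of three; "grip": the closure, from -1 (fully open) to 1 (shut), so that 0 is half open. In form: {"turn": [[wx, wy, wz], ...], "xyz": [[dx, dy, dz], ...], "grip": [grip, ...]}. A call has 1 to 12 rows; each row shifts and turns the commanded pose from where the row before left it; what a row does not reach is not made up. A row lasts 1/8 s, in which the tool goes at most 62.5 mm and 10.7 degrees, less where a joint would pass 70% of its speed; a pose out of reach is approached as far as the arm can. A call is refused whole if a number of a shift passes 62.5 or a number of a turn 10.7, either way. A call with a gripper value outside its range is refused whole. The fingers move at their own pace and stop on an object; the grip force is fixed at half the most. Time passes only in rows, so rows that do not move let the fingers close. It gives the time, the measured TCP pose, the force, the opening and the grip force at its end, in the units of the state.
- state(): the state, without advancing time (a new reading comes with each control period).
- read_camera(name): name is "scene" or "side" or "wrist"; returns the picture (400x640x3 uint8, red, green, blue); there is no depth.
- camera_params(name): a dict with "vertical_fov" (degrees; the focal length in pixels is half the picture's height over the tangent of half this angle, whatever the lens; pixels are square), "cx", "cy" (the principal point, pixels), "distortion" ([k1, k2, p1, p2, k3] as OpenCV has them; the pictures are not rectified), "eye" and "orientation" of the camera in the world; the wrist camera has in their place "mount" (4x4, takes a point from camera to tool coordinates, whose origin is the TCP and whose axes are the flange's). Camera axes: x right, y down, z forward; pixel columns grow to the right and rows downward; lengths in m; the calibration is good to about 2 mm. A picture is of the moment at which its call begins: read the wrist's pose just before it. camera_params takes no time and is no camera call.
- job_done(): hands the job in; it is judged then, once.
Trained networks look in the newest picture that a camera, given by its name, has taken for a name from the list of things; names that differ only in an ending like _2 or _b are one class to them, and where a whole thing is asked for, a point or a joint stands for the part that bears it (a point fixed in the world has none). Each returns a list of dicts, best first, with "confidence" (0 to 1); they miss things now and then, are a little off and sometimes report something else, mostly with a low value. They report only what shows in the picture. A call takes as long as a camera call. They do not tell look-alikes from the thing itself.
- spot_in(camera, thing): "at" ([x, y, z] in m, in world coordinates, good to about 4 mm: the middle of the surface that is visible of it).
The state is a dict: "time": time; "q": joint angles; "joint_velocities": joint speeds; "joint_torque": joint torques, N m; "tcp_pos": TCP position; "eef_rot": TCP orientation; "contact_force": force on the tool from outside, world axes, zero at the start; "moment": the same for the moment, N m; "finger_gap": finger opening in m; "gripper_force": force on a finger pad.
Only numpy, scipy, OpenCV 4.12 (cv2) and the standard library are available. Lean on these libraries where they do the work, as an engineer would, in place of code of your own. Each camera call takes 0.05 s, during which the arm holds its last target. There are 200 camera calls.

## Working session

There is one attempt and no reset: what is moved stays moved. The work goes in short steps, Python scripts to look and compute and a tool call to move; the robot and the scene stay as the last step left them, time stands still between calls to the robot, and variables do not carry over. Pictures are saved under pics/ and viewed, at most 10 in all, crops included, and the job is handed in when it is done.

Besides the shell and the picture viewer there is one more tool, called after "Emit:" in YAML: its name, and indented under it one key for each argument. arm_command: Moves the arm, as the interface text tells. Its arguments: {"type":"object","properties":{"turn":{"type":"array"},"xyz":{"type":"array"},"grip":{"type":"array"}},"required":["turn","xyz","grip"]}

```bash
mkdir -p pics; cat > h.py <<'E'
from plant import *
import numpy as np, cv2
from scipy.spatial.transform import Rotation as R
def snap(cam,fn):
    s=state(); im=read_camera(cam); cv2.imwrite('pics/'+fn,im[:,:,::-1]); return s,im
def K(cam,s=None):
    p=camera_params(cam); f=200/np.tan(np.radians(p['vertical_fov'])/2)
    k=np.array([[f,0,p['cx']],[0,f,p['cy']],[0,0,1]]); d=np.array(p['distortion'],float)
    if cam=='wrist':
        T=np.eye(4); T[:3,:3]=R.from_euler('xyz',s['eef_rot']).as_matrix(); T[:3,3]=s['tcp_pos']; T=T@np.array(p['mount']); return k,d,T[:3,3],T[:3,:3]
    o=np.array(p['orientation']); Rm=o if o.shape==(3,3) else R.from_euler('xyz',o).as_matrix()
    return k,d,np.array(p['eye']),Rm
def proj(cam,P,s=None):
    k,d,e,Rm=K(cam,s); c=(np.atleast_2d(P)-e)@Rm
    return cv2.projectPoints(c,np.zeros(3),np.zeros(3),k,d)[0][:,0]
def ray(cam,uv,s=None):
    k,d,e,Rm=K(cam,s); n=cv2.undistortPoints(np.array(uv,float).reshape(-1,1,2),k,d)[:,0]
    return e,np.c_[n,np.ones(len(n))]@Rm.T
def onz(cam,uv,z,s=None):
    e,r=ray(cam,uv,s); return e+r*((z-e[2])/r[:,2])[:,None]
E
python3 - <<'E'
from h import *
print(state())
ims=[]
for c in('scene','side','wrist'):
    s,im=snap(c,c+'0.png');ims.append(im)
    print(c,{k:v for k,v in camera_params(c).items()})
    for t in('screwdriver_handle','screwdriver_tip','slot','lid_edge','driver_box','multimeter_mid','spare_mid'):
        try:
            for r in spot_in(c,t): print(c,t,np.round(r['at'],3),round(r['confidence'],2),np.round(proj(c,r['at'],s)[0]))
        except Exception as e: print(t,e)
E
```

```text
{'time': 0.0, 'q': array([-2.06286664e-01,  1.81540082e-01,  1.60800823e+00, -9.63062544e-06,
        1.35380281e+00, -2.06262865e-01]), 'joint_velocities': array([-9.41837366e-04, -9.76692815e-04,  1.12870123e-03,  1.44031059e-03,
        1.57917991e-04,  1.33041439e-05]), 'joint_torque': array([ 3.41415571e-04, -4.44869328e+01, -3.51340663e+01, -2.51131587e-04,
        9.11703974e-03,  3.43231875e-05]), 'tcp_pos': array([5.74445874e-01, 1.38067581e-04, 2.30384587e-01]), 'eef_rot': array([-3.13986953e+00, -3.50939333e-04,  1.57077431e+00]), 'contact_force': array([0.15226738, 0.39419237, 0.02430657]), 'moment': array([-0.01318701, -0.02144049,  0.0312389 ]), 'gripper_force': 0.0, 'finger_gap': 0.08546948948107776}
scene {'vertical_fov': 49.18754167097945, 'cx': 315.1707724792458, 'cy': 206.6812132664872, 'distortion': array([0.01424659, 0.        , 0.        , 0.        , 0.        ]), 'eye': array([0.04194939, 0.79476506, 0.61348477]), 'orientation': array([-2.02007310e+00,  1.45066861e-03, -2.62099862e+00])}
scene screwdriver_handle [ 0.416 -0.238  0.013] 0.81 [382. 232.]
scene sc
[... 1683 characters left out ...]
 9.99999340e-01,  4.74933387e-04, -1.04613076e-03,
         8.41833114e-04],
       [ 1.14368345e-03, -3.24909510e-01,  9.45744417e-01,
        -1.42608231e-01],
       [ 0.00000000e+00,  0.00000000e+00,  0.00000000e+00,
         1.00000000e+00]])}
wrist screwdriver_handle [ 0.467 -0.253  0.012] 0.94 [247. 323.]
wrist screwdriver_tip [ 0.464 -0.257  0.011] 0.66 [246. 324.]
wrist slot [0.664 0.082 0.079] 0.82 [404. 104.]
wrist lid_edge [0.668 0.076 0.083] 0.67 [407. 111.]
wrist driver_box [0.663 0.079 0.087] 0.57 [404. 108.]
wrist multimeter_mid [ 0.679 -0.258  0.028] 0.9 [381. 334.]
wrist multimeter_mid [0.666 0.08  0.081] 0.58 [405. 106.]
wrist spare_mid [0.664 0.076 0.084] 0.18 [404. 111.]
```

View pics/scene0.png

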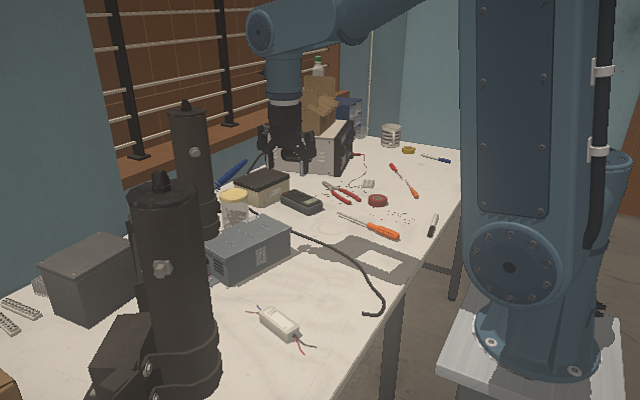

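View pics/side0.png

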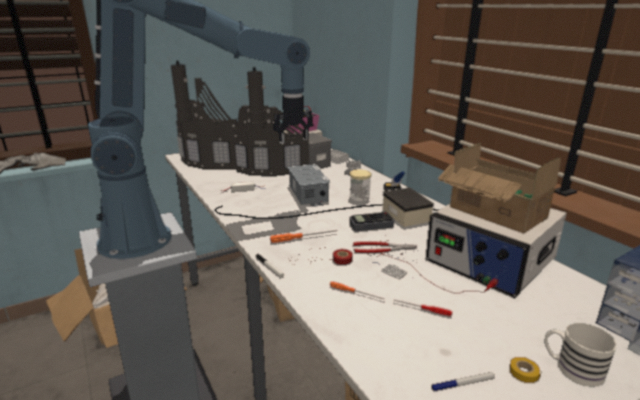

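Look-alikes: large orange screwdriver (scene 382,232; side 288,238), smaller orange (scene 413,190; side 345,288), red one (scene 393,167; side 435,311). The large one near (0.42,-0.25) looks right; I'll check it in the wrist view, which also shows the slot side of the box.

View pics/wrist0.png

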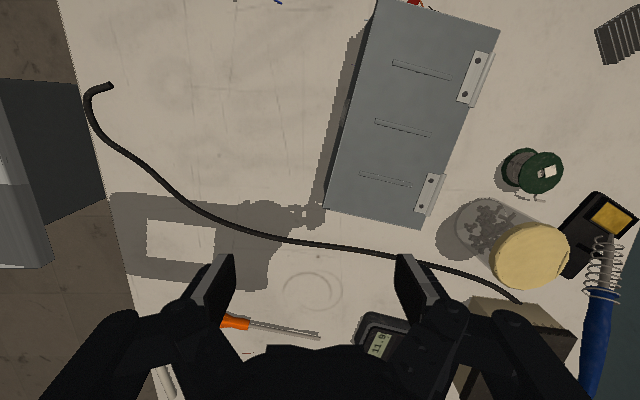

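```bash
python3 - <<'E'
import cv2,numpy as np
a=cv2.imread('pics/scene0.png');b=cv2.imread('pics/side0.png')
A=cv2.resize(a[150:290,190:450],None,fx=3,fy=3)[:300*2-180]
B=cv2.resize(b[160:310,220:470],None,fx=3,fy=3,interpolation=cv2.INTER_CUBIC)
cv2.imwrite('pics/cs.png',A);cv2.imwrite('pics/cd.png',B)
E
```

```text
(no output)
```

View pics/cs.png

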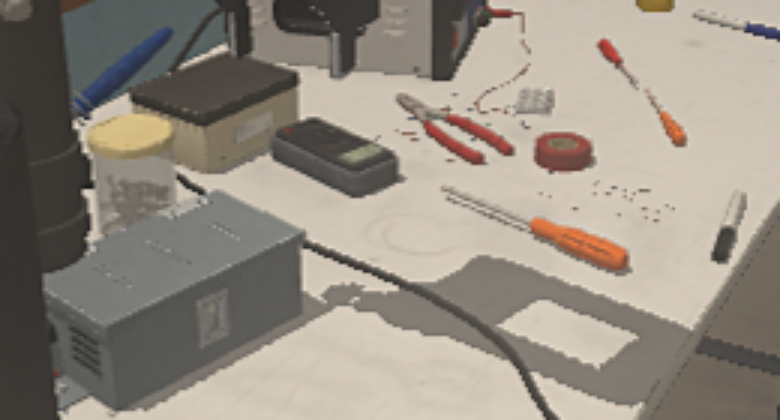

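The large orange screwdriver is at scene (382,232), handle butt at (398,237), tip at (338,213), clearly bigger than the other orange one. The slot is in the face seen at scene (261,256). The wrist view shows lid corners at (324,207), (422,230), (500,30) and (378,0).

```bash
grep -n "tcp_to_grasp" -r . 2>/dev/null | head -3; python3 - <<'E'
from h import *
try: print('t2g',tcp_to_grasp)
except Exception as e: print(e)
s=state()
print('lid',onz('wrist',[(324,207),(422,230),(500,30),(378,0)],.081,s).round(4))
print('slot scene',[onz('scene',[(190+212/3,150+318/3)],.042).round(4)])
print('lid scene',onz('scene',[(190+303/3,150+233/3),(190+103/3,150+325/3)],.081).round(4))
print('sd scene', onz('scene',[(398,236.5),(337.7,212.7)],.012).round(4), onz('scene',[(190+535/3,150+226/3)],.012))
print('sd side', onz('side',[(271,240),(337,232.5),(302,236.5)],.012).round(4))
print('sd wrist', onz('wrist',[(320,338),(249,324)],.012,s).round(4))
E
```

```text
t2g -0.0187
lid [[ 0.5861 -0.027   0.081 ]
 [ 0.6993 -0.0552  0.081 ]
 [ 0.7456  0.1466  0.081 ]
 [ 0.632   0.17    0.081 ]]
slot scene [array([[0.61  , 0.0731, 0.042 ]])]
lid scene [[ 0.5842 -0.0254  0.081 ]
 [ 0.6365  0.1708  0.081 ]]
sd scene [[ 0.3688 -0.2355  0.012 ]
 [ 0.5816 -0.2843  0.012 ]] [[ 0.4665983  -0.25514141  0.012     ]]
sd side [[ 0.3698 -0.2392  0.012 ]
 [ 0.5767 -0.3006  0.012 ]
 [ 0.4653 -0.2677  0.012 ]]
sd wrist [[ 0.5845 -0.2842  0.012 ]
 [ 0.4693 -0.2554  0.012 ]]
```

Emit:
arm_command:
  turn:
    - [0,0,-10.3]
    - [0,0,-10.3]
    - [0,0,-10.3]
    - [0,0,-10.3]
    - [0,0,-10.3]
    - [0,0,-10.3]
    - [0,0,-10.3]
    - [0,0,-10.3]
    - [0,0,-10.3]
    - [0,0,-10.3]
    - [0,0,0]
    - [0,0,0]
  xyz:
    - [-13,-25,-5]
    - [-13,-25,-5]
    - [-13,-25,-5]
    - [-13,-25,-10]
    - [-13,-25,-10]
    - [-13,-25,-10]
    - [-14,-25,-10]
    - [-14,-25,-10]
    - [-14,-26,-10]
    - [-14,-26,-5]
    - [0,0,0]
    - [0,0,0]
  grip: [-1,-1,-1,-1,-1,-1,-1,-1,-1,-1,-1,-1]

```text
time: 2.7
tcp_pos: [0.4413, -0.2517, 0.1515]
eef_rot: [-3.141, -0.0, -0.225]
contact_force: [0.6, 0.1, 0.3]
finger_gap: 0.0854
gripper_force: 0.0
```

```bash
python3 - <<'E'
from h import *
s,im=snap('wrist','w1.png'); print(s['tcp_pos'],np.degrees(s['eef_rot']),s['q'])
d=R.from_euler('z',-12.9,degrees=True).apply([1,0,0]); h=np.array([.441,-.252,.012])
print(proj('wrist',[h,h+.146*d,h-.073*d,h+.026*d],s).round())
E
```

```text
[ 0.4412687  -0.25166269  0.15145101] [-1.79982718e+02 -1.63153018e-02 -1.28859177e+01] [-7.52593298e-01  1.20842341e-01  1.84756575e+00  4.38178179e-04
  1.17309046e+00  1.04293499e+00]
[[315. 187.]
 [315.  29.]
 [315. 249.]
 [315. 163.]]
```

View pics/w1.png

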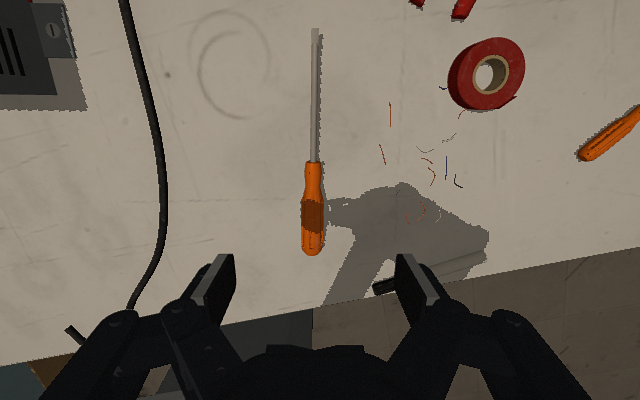

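The screwdriver lies straight under the tool, tip at (315,28), butt at (313,256), matching the prediction. Descend and grasp.

Emit:
arm_command:
  turn:
    - [0,0,0]
    - [0,0,0]
    - [0,0,0]
    - [0,0,0]
    - [0,0,0]
    - [0,0,0]
    - [0,0,0]
    - [0,0,0]
    - [0,0,0]
    - [0,0,0]
  xyz:
    - [0,0,-40]
    - [0,0,-50]
    - [0,0,-40]
    - [0,0,-15]
    - [0,0,-5]
    - [0,0,0]
    - [0,0,0]
    - [0,0,0]
    - [0,0,0]
    - [0,0,0]
  grip: [-1,-1,-1,-1,-0.5,1,1,1,1,1]

```text
time: 4.0
tcp_pos: [0.4421, -0.2529, 0.0028]
eef_rot: [3.14, -0.003, -0.227]
contact_force: [-0.3, -0.5, 6.2]
finger_gap: 0.0202
gripper_force: 60.0
```

Emit:
arm_command:
  turn:
    - [0,0,0]
    - [0,0,0]
    - [0,0,0]
    - [0,0,0]
    - [0,0,0]
    - [0,0,0]
    - [0,0,0]
    - [0,0,0]
    - [0,0,0]
    - [0,0,-0.5]
    - [0,0,0]
    - [0,0,0]
  xyz:
    - [0,0,20]
    - [0,0,40]
    - [0,20,30]
    - [-2,40,0]
    - [-2,45,0]
    - [-2,50,0]
    - [-2,55,0]
    - [-2,55,0]
    - [-2,50,0]
    - [-2,35,0]
    - [0,18,0]
    - [0,0,0]
  grip: [1,1,1,1,1,1,1,1,1,1,1,1]

```text
time: 5.5
tcp_pos: [0.4268, 0.1169, 0.0916]
eef_rot: [-3.141, -0.0, -0.233]
contact_force: [-0.0, 0.3, -0.5]
finger_gap: 0.0204
gripper_force: 59.0
```

```bash
python3 - <<'E'
from h import *
s,im=snap('scene','s2.png'); sw,w=snap('wrist','w2.png'); print(sw['tcp_pos'],np.degrees(sw['eef_rot']),sw['finger_gap'])
print('spare',onz('scene',[(247,311),(315,347),(260,313),(298,340)],.013).round(3))
v=np.vstack([cv2.resize(im[190:310,180:400],(640,349)),cv2.resize(w[0:260],(640,260))[:251]])
cv2.imwrite('pics/m2.png',v[:,:,::-1])
for t in('screwdriver_tip','slot'):
  for c in('scene','wrist'):
    for r in spot_in(c,t)[:2]: print(c,t,np.round(r['at'],4),round(r['confidence'],2))
Rm=R.from_euler('xyz',sw['eef_rot']).as_matrix()
tip=sw['tcp_pos']+Rm@np.array([.146,0,-.0092]);print('tip exp',tip,proj('scene',tip),proj('wrist',tip,sw))
S=np.array([.6096,.0722,.042]);print(proj('scene',S),proj('wrist',S,sw))
E
```

```text
[0.42695956 0.1161941  0.09151443] [ 1.79991861e+02 -2.63963542e-02 -1.34092747e+01] 0.020246809862707184
spare [[0.535 0.227 0.013]
 [0.358 0.247 0.013]
 [0.507 0.219 0.013]
 [0.395 0.247 0.013]]
scene screwdriver_tip [0.3903 0.1316 0.1081] 0.71
wrist screwdriver_tip [0.4394 0.1084 0.1023] 0.62
scene slot [0.6322 0.0881 0.0735] 0.8
tip exp [0.56897552 0.08233817 0.10078169] [[271.22842725 240.97191804]] [[314.92428646 -69.25169643]]
[[261.0141914  255.86137567]] [[ 315.50936337 -104.00260519]]
```

View pics/m2.png

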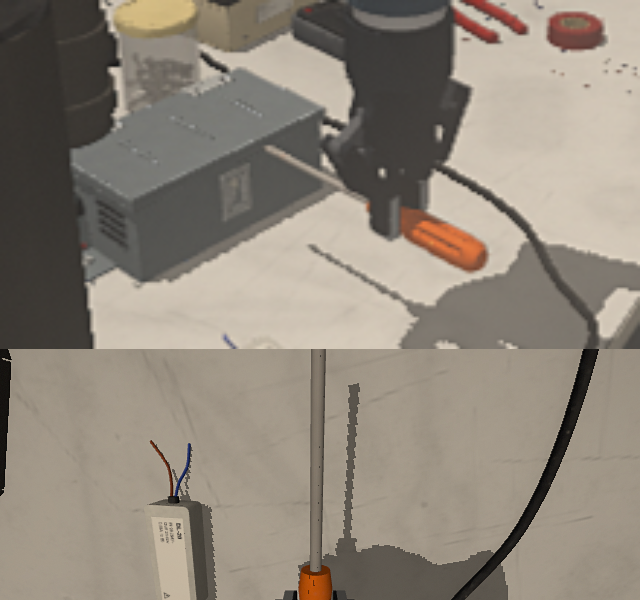

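The tip shows at scene (272,241) and the slot at (261,256), both on the prediction within a pixel. Lower to slot height and close in.

Emit:
arm_command:
  turn:
    - [0,0,0]
    - [0,0,0]
    - [0,0,0]
    - [0,0,0]
    - [0,0,0]
    - [0,0,0]
    - [0,0,0]
  xyz:
    - [0,0,-20]
    - [0,0,-25]
    - [0,0,-13]
    - [11,-3,0]
    - [12,-3,0]
    - [11,-2,0]
    - [0,0,0]
  grip: [1,1,1,1,1,1,1]

```text
time: 6.68
tcp_pos: [0.4628, 0.1077, 0.034]
eef_rot: [-3.141, -0.002, -0.236]
contact_force: [-0.2, 0.3, -1.1]
finger_gap: 0.0203
gripper_force: 59.0
```

```bash
python3 - <<'E'
from h import *
s,im=snap('scene','s3.png'); b=snap('side','d3.png')[1]; print(s['tcp_pos'],np.degrees(s['eef_rot']))
v=np.hstack([cv2.resize(im[225:285,225:305],(640,480),interpolation=cv2.INTER_CUBIC)])
cv2.imwrite('pics/m3.png',v[:,:,::-1])
Rm=R.from_euler('xyz',s['eef_rot']).as_matrix()
tip=s['tcp_pos']+Rm@np.array([.146,0,-.0092]);S=np.array([.6096,.0722,.042])
print('tip',tip,(proj('scene',[tip,S])-[225,225])*8, 'along,lat',(tip-S)@[.9725,-.233,0],(tip-S)@[.233,.9725,0],tip[2]-.042)
E
```

```text
[0.46283505 0.1076934  0.03402156] [-1.79975350e+02 -1.15705503e-01 -1.35306884e+01]
tip [0.6047635  0.07353491 0.04351638] [[298.14753661 248.90292614]
 [288.11353119 246.89100536]] along,lat -0.005014528024993197 0.0001712976423003949 0.0015163824898696346
```

View pics/m3.png

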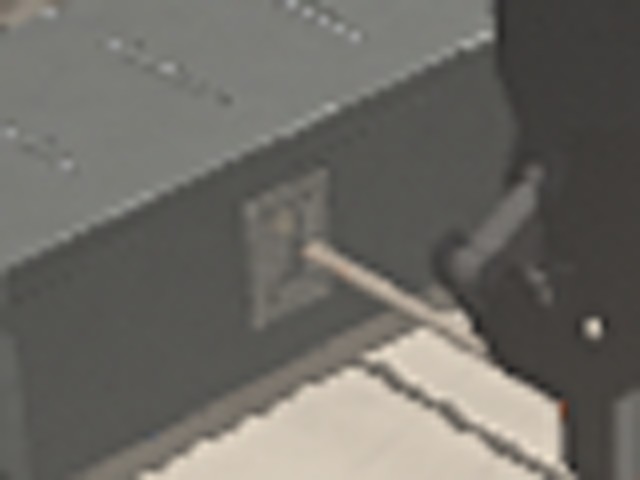

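```bash
python3 - <<'E'
from h import *
s=state(); s2,w=snap('wrist','w3.png'); k=s2
for v in range(5,225,20):
    row=w[v,285:345].astype(int); g=np.abs(np.diff(row.sum(1))); i=np.argsort(g)[-2:]+285
    # ideal axis point projecting to row v
    t=np.linspace(.0,.14,300); Rm=R.from_euler('xyz',k['eef_rot']).as_matrix()
    P=k['tcp_pos']+(Rm@np.c_[t,0*t,0*t-.0092].T).T; uv=proj('wrist',P,k); j=np.argmin(abs(uv[:,1]-v))
    print(v,sorted(i),(i.sum()+1)/2,uv[j].round(1),round(t[j],3))
S=np.array([.6096,.0722,.042])
for d in([.00973,-.00233,0],[.00233,.00973,0],[0,0,.01]): print((proj('scene',S+d)-proj('scene',S)).round(2), (proj('side',S+d)-proj('side',S)).round(2))
E
```

```text
5 [np.int64(325), np.int64(331)] 328.5 [314.9   5.5] 0.122
25 [np.int64(331), np.int64(343)] 337.5 [314.9  25.3] 0.115
45 [np.int64(324), np.int64(342)] 333.5 [314.9  45.5] 0.107
65 [np.int64(331), np.int64(342)] 337.0 [314.9  64.9] 0.1
85 [np.int64(332), np.int64(342)] 337.5 [314.9  84.7] 0.092
105 [np.int64(323), np.int64(339)] 331.5 [314.8 104.8] 0.083
125 [np.int64(330), np.int64(340)] 335.5 [314.8 125.1] 0.074
145 [np.int64(322), np.int64(337)] 330.0 [314.8 145.5] 0.065
165 [np.int64(309), np.int64(338)] 324.0 [314.8 164.9] 0.056
185 [np.int64(321), np.int64(336)] 329.0 [314.8 185.4] 0.045
205 [np.int64(309), np.int64(321)] 315.5 [314.8 204.8] 0.035
[[-2.65 -1.49]] [[ 2.48 -0.27]]
[[-3.16  1.61]] [[-0.6  -0.92]]
[[-0.23 -3.5 ]] [[-0.05 -2.37]]
```

The crop shows the tip at (310,247), right of the bezel's middle at (287,248). Together with the wrist view, this says the screwdriver sits about 1.7° skewed in the fingers, so I'll turn to correct.

Emit:
arm_command:
  turn:
    - [0,0,1.7]
    - [0,0,0]
    - [0,0,0]
  xyz:
    - [0,-1,-1]
    - [0,0,0]
    - [0,0,0]
  grip: [1,1,1]

```text
time: 7.2
tcp_pos: [0.4609, 0.107, 0.0323]
eef_rot: [-3.142, 0.0, -0.206]
contact_force: [-0.3, -0.2, -1.0]
finger_gap: 0.0203
gripper_force: 59.0
```

```bash
python3 - <<'E'
from h import *
s,im=snap('scene','s4.png'); k,w=snap('wrist','w4.png'); print(k['tcp_pos'],np.degrees(k['eef_rot']))
A=cv2.resize(im[225:285,225:305],(400,300),interpolation=cv2.INTER_CUBIC)
B=cv2.resize(w[0:240,240:400],(400,600))
cv2.imwrite('pics/m4.png',np.hstack([np.vstack([A,np.zeros_like(A)]),B])[:,:,::-1])
Rm=R.from_euler('xyz',k['eef_rot']).as_matrix()
S=np.array([.6096,.0722,.042]); d=np.array([.9725,-.233,0]); t=np.linspace(0,.14,8)
L=np.array([k['tcp_pos'][0],k['tcp_pos'][1],.0425]); 
print('line along box x through slot, wrist px',proj('wrist',S-np.outer(.15-t,d),k).round(1).tolist())
E
```

```text
[0.46093061 0.10704884 0.03229324] [-1.79999727e+02  1.84653360e-03 -1.18009656e+01]
line along box x through slot, wrist px [[313.5, 261.0], [314.6, 227.5], [315.8, 190.9], [317.1, 150.7], [318.5, 106.4], [320.1, 57.2], [321.8, 2.4], [323.8, -59.0]]
```

View pics/m4.png

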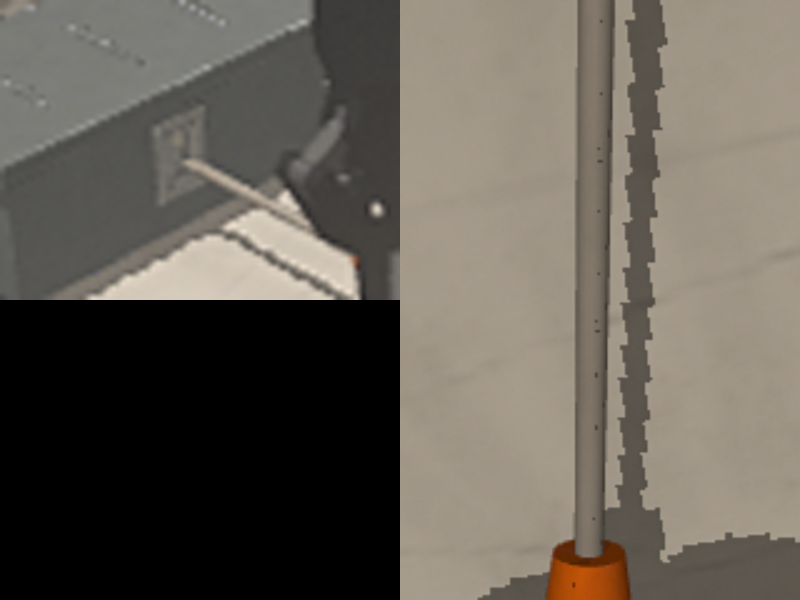

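The tip at crop (187,161) sits now near the bezel's middle at (181,156). The wrist view shows slight over-rotation, the shaft at 318 against a wanted 322. Turn back 0.7° and enter slowly.

Emit:
arm_command:
  turn:
    - [0,0,-0.7]
    - [0,0,0]
    - [0,0,0]
    - [0,0,0]
    - [0,0,0]
  xyz:
    - [0,0,0]
    - [4.9,-1.2,0]
    - [4.9,-1.2,0]
    - [4.9,-1.2,0]
    - [0,0,0]
  grip: [1,1,1,1,1]

```text
time: 7.92
tcp_pos: [0.4763, 0.1032, 0.0324]
eef_rot: [-3.142, -0.0, -0.218]
contact_force: [0.9, 0.7, -1.9]
finger_gap: 0.0202
gripper_force: 59.0
```

```bash
python3 - <<'E'
from h import *
s,im=snap('scene','s5.png'); k,w=snap('wrist','w5.png'); print(k['tcp_pos'],np.degrees(k['eef_rot']),k['contact_force'],k['moment'])
A=cv2.resize(im[225:285,225:305],(480,360),interpolation=cv2.INTER_CUBIC)
cv2.imwrite('pics/m5.png',A[:,:,::-1])
S=np.array([.6096,.0722,.042]); d=np.array([.9725,-.233,0])
uv=proj('wrist',S-np.outer(np.linspace(.13,.0,200),d),k)
for v in(5,45,105,165,205):
    r=w[v,295:335].astype(int).sum(1); print(v,uv[np.argmin(abs(uv[:,1]-v)),0].round(1),[(i+295,int(x)) for i,x in enumerate(np.diff(r)) if abs(x)>35])
E
```

```text
[0.47589725 0.10333616 0.03224429] [-1.79998698e+02  3.32431467e-03 -1.25114947e+01] [-0.06728007 -0.60902791 -0.67463941] [-0.01591976 -0.01517191 -0.01827745]
5 317.7 [(323, -46), (325, 61)]
45 317.0 [(309, -72), (310, -95), (322, -38), (323, -72), (324, 276), (330, -194)]
105 316.0 [(309, -130), (310, -50), (311, 38), (321, -52), (323, 231), (330, -210)]
165 314.9 [(309, -197), (310, 38), (320, -61), (321, 80), (322, 164), (329, -210)]
205 314.2 [(309, -198), (319, -43), (320, -53), (321, 62)]
```

View pics/m5.png

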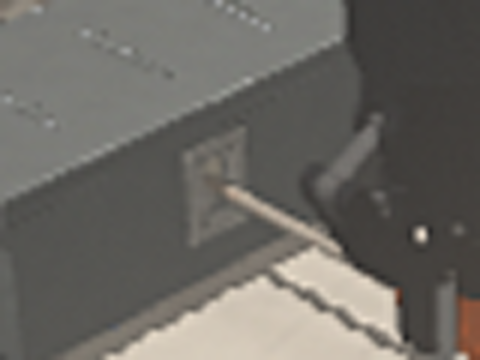

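The blade now enters the bezel, tip at crop about (215,180), with no force, and the shaft lies on the wanted line. Push in.

Emit:
arm_command:
  turn:
    - [0,0,0]
    - [0,0,0]
    - [0,0,0]
    - [0,0,0]
    - [0,0,0]
  xyz:
    - [5.8,-1.4,0]
    - [5.8,-1.4,0]
    - [5.8,-1.4,0]
    - [3.9,-0.9,0]
    - [0,0,0]
  grip: [1,1,1,1,1]

```text
time: 8.65
tcp_pos: [0.4974, 0.0982, 0.0323]
eef_rot: [-3.142, -0.0, -0.218]
contact_force: [1.1, -0.2, -0.9]
finger_gap: 0.0202
gripper_force: 59.0
```

Emit:
arm_command:
  turn:
    - [0,0,0]
    - [0,0,0]
    - [0,0,0]
    - [0,0,0]
  xyz:
    - [2.9,-0.7,0]
    - [2.9,-0.7,0]
    - [2,-0.5,0]
    - [0,0,0]
  grip: [1,1,1,1]

```text
time: 9.15
tcp_pos: [0.5042, 0.0965, 0.032]
eef_rot: [3.141, 0.001, -0.218]
contact_force: [-3.6, 0.5, -0.3]
finger_gap: 0.0205
gripper_force: 59.0
```

Emit:
arm_command:
  turn:
    - [0,0,0]
    - [0,0,0]
    - [0,0,0]
    - [0,0,0]
  xyz:
    - [1.5,-0.3,0]
    - [1,-0.3,0]
    - [0,0,0]
    - [0,0,0]
  grip: [1,1,1,1]

```text
time: 9.65
tcp_pos: [0.507, 0.0959, 0.0322]
eef_rot: [3.142, 0.001, -0.218]
contact_force: [-4.3, 1.8, -1.6]
finger_gap: 0.0203
gripper_force: 59.0
```

```bash
python3 - <<'E'
from h import *
print(state()['contact_force'])
s,im=snap('scene','s6.png')
A=cv2.resize(im[170:300,180:400],(660,390),interpolation=cv2.INTER_CUBIC)
cv2.imwrite('pics/m6.png',A[:,:,::-1])
print([(r['at'],r['confidence']) for r in spot_in('scene','lid_edge')])
E
```

```text
[-4.25155604  1.76327523 -1.59059721]
[([0.6448, 0.089, 0.1149], 0.75)]
```

View pics/m6.png

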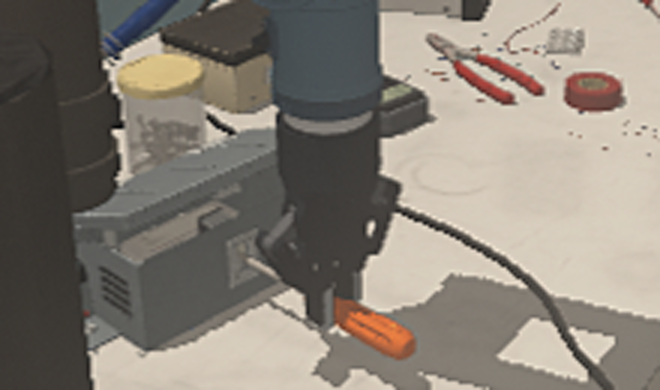

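The lid is rising, its front edge lifted off the box at crop (190,215). That was my last permitted picture view, so from here I go by numbers. Withdraw, shift 35 mm to the -y side of the box's middle (clear of striker and pin), and rise.

Emit:
arm_command:
  turn:
    - [0,0,0]
    - [0,0,0]
    - [0,0,0]
    - [0,0,0]
    - [0,0,0]
    - [0,0,0]
    - [0,0,0]
    - [0,0,0]
  xyz:
    - [-9.7,2.3,0]
    - [-19.5,4.7,0]
    - [-19.5,4.7,0]
    - [-9.7,2.3,0]
    - [-4,-17,34]
    - [-4,-17,34]
    - [0,0,0]
    - [0,0,0]
  grip: [1,1,1,1,1,1,1,1]

```text
time: 10.75
tcp_pos: [0.4412, 0.0758, 0.1001]
eef_rot: [-3.141, -0.001, -0.219]
contact_force: [-0.7, -0.4, -0.8]
finger_gap: 0.0201
gripper_force: 59.1
```

```bash
cat >> h.py <<'E'
d3=np.array([.9725,-.233,0]); n3=np.array([.233,.9725,0]); C3=np.array([.666,.0587,0])
def box(P): P=np.asarray(P)-C3; return np.array([P@d3,P@n3,P[2]])
def lid(cams=('scene','side')):
    for c in cams:
        read_camera(c)
        for r in spot_in(c,'lid_edge')[:2]:
            b=box(r['at'])*1000; print(c,'lid box mm',b.round(),'ang',np.arctan2(b[2]-80,59-b[0]).round(2),round(r['confidence'],2))
def where():
    s=state(); Rm=R.from_euler('xyz',s['eef_rot']).as_matrix(); p=s['tcp_pos']
    print('tip box mm',(box(p+.146*d3+[0,0,.0097])*1000).round(1),s['contact_force'].round(1),s['finger_gap'])
E
python3 - <<'E'
from h import *
where(); lid()
E
```

```text
tip box mm [-76.6 -35.7 109.8] [-0.7 -0.4 -0.8] 0.020115099694779173
scene lid box mm [-33.  -1. 151.] ang 0.66 0.88
side lid box mm [  0. -45. 128.] ang 0.69 0.76
```

Emit:
arm_command:
  turn:
    - [0,0,0]
    - [0,0,0]
    - [0,0,0]
    - [0,0,0]
    - [0,0,0]
    - [0,0,0]
    - [0,0,0]
    - [0,0,0]
  xyz:
    - [19.5,-4.7,0]
    - [23,-5.5,0]
    - [19,-4.6,0]
    - [5,-1.2,0]
    - [0,0,9]
    - [3.4,-0.8,5]
    - [3.4,-0.8,5]
    - [0,0,0]
  grip: [1,1,1,1,1,1,1,1]

```text
time: 11.95
tcp_pos: [0.5144, 0.0583, 0.1199]
eef_rot: [-3.141, -0.001, -0.218]
contact_force: [-0.8, 0.7, -1.8]
finger_gap: 0.0205
gripper_force: 58.9
```

```bash
python3 - <<'E'
from h import *
where(); lid()
E
```

```text
tip box mm [ -1.3 -35.7 129.6] [-0.8  0.7 -1.8] 0.020548547988240757
scene lid box mm [-29.   4. 154.] ang 0.7 0.57
side lid box mm [  1. -43. 132.] ang 0.73 0.74
```

Just in contact. Follow the arc from 0.7 to about 1.3 rad.

Emit:
arm_command:
  turn:
    - [0,0,0]
    - [0,0,0]
    - [0,0,0]
    - [0,0,0]
    - [0,0,0]
    - [0,0,0]
    - [0,0,0]
    - [0,0,0]
    - [0,0,0]
  xyz:
    - [4,-1,4.3]
    - [4,-1,4.3]
    - [4.7,-1.1,3.6]
    - [4.7,-1.1,3.6]
    - [5.1,-1.2,2.8]
    - [5.1,-1.2,2.8]
    - [5.5,-1.3,2]
    - [5.5,-1.3,2]
    - [0,0,0]
  grip: [1,1,1,1,1,1,1,1,1]

```text
time: 13.28
tcp_pos: [0.5535, 0.0488, 0.145]
eef_rot: [-3.141, -0.001, -0.218]
contact_force: [-0.3, 0.0, -0.9]
finger_gap: 0.02
gripper_force: 59.0
```

```bash
python3 - <<'E'
from h import *
where(); lid()
E
```

```text
tip box mm [ 38.9 -35.8 154.7] [-0.3  0.  -0.9] 0.01995294026510121
scene lid box mm [ 38. -16. 145.] ang 1.25 0.72
side lid box mm [ 42.  -8. 149.] ang 1.33 0.67
```

Lid follows (about 1.3). Carry on past upright towards the stop.

Emit:
arm_command:
  turn:
    - [0,0,0]
    - [0,0,0]
    - [0,0,0]
    - [0,0,0]
    - [0,0,0]
    - [0,0,0]
    - [0,0,0]
    - [0,0,0]
    - [0,0,0]
  xyz:
    - [5.7,-1.4,1.1]
    - [5.7,-1.4,1.1]
    - [5.8,-1.4,0.3]
    - [5.8,-1.4,0.3]
    - [5.8,-1.4,-0.5]
    - [5.8,-1.4,-0.5]
    - [2,-0.5,0]
    - [0,0,0]
    - [0,0,0]
  grip: [1,1,1,1,1,1,1,1,1]

```text
time: 14.6
tcp_pos: [0.5892, 0.0402, 0.1464]
eef_rot: [-3.142, 0.0, -0.218]
contact_force: [0.4, -0.7, -0.6]
finger_gap: 0.0206
gripper_force: 59.0
```

```bash
python3 - <<'E'
from h import *
where(); lid()
E
```

```text
tip box mm [ 75.7 -35.9 156.1] [ 0.4 -0.7 -0.6] 0.02064804726558485
scene lid box mm [ 71. -28. 140.] ang 1.76 0.7
side lid box mm [ 79.  -7. 144.] ang 1.88 0.96
```

Emit:
arm_command:
  turn:
    - [0,0,0]
    - [0,0,0]
    - [0,0,0]
    - [0,0,0]
    - [0,0,0]
    - [0,0,0]
    - [0,0,0]
    - [0,0,0]
    - [0,0,0]
    - [0,0,0]
    - [0,0,0]
    - [0,0,0]
  xyz:
    - [-15,3.6,0]
    - [-38,9,0]
    - [-44,10.5,0]
    - [-38,9,0]
    - [-12,-20,0]
    - [0,-50,0]
    - [0,-55,0]
    - [0,-55,0]
    - [0,-55,0]
    - [0,-55,-15]
    - [0,-40,-25]
    - [0,0,0]
  grip: [1,1,1,1,1,1,1,1,1,1,1,1]

```text
time: 16.3
tcp_pos: [0.4411, -0.2596, 0.1048]
eef_rot: [-3.14, 0.003, -0.222]
contact_force: [0.0, 0.2, -0.6]
finger_gap: 0.0201
gripper_force: 59.0
```

```bash
python3 - <<'E'
from h import *
where(); lid()
print(state()['tcp_pos'])
# pitch of shaft in hand: scene & side tip detections
for c in('scene','side'):
    read_camera(c)
    print(c,[(np.round(r['at'],3),round(r['confidence'],2)) for r in spot_in(c,'screwdriver_handle')[:2]])
E
```

```text
tip box mm [   1.5 -361.9  114.5] [ 0.   0.2 -0.6] 0.020111727524887314
scene lid box mm [ 70. -35. 137.] ang 1.76 0.98
side lid box mm [ 79.  -5. 139.] ang 1.9 0.89
[ 0.44271095 -0.25695591  0.10703157]
scene [(array([ 0.41 , -0.244,  0.117]), 0.79)]
side [(array([ 0.414, -0.26 ,  0.121]), 0.64), (array([ 0.425, -0.564,  0.011]), 0.47)]
```

Emit:
arm_command:
  turn:
    - [0,0,0]
    - [0,0,0]
    - [0,0,0]
    - [0,0,0]
    - [0,0,0]
    - [0,0,0]
  xyz:
    - [0,0,-30]
    - [0,0,-40]
    - [0,0,-20]
    - [0,0,-6]
    - [0,0,-3]
    - [0,0,0]
  grip: [1,1,1,1,1,1]

```text
time: 17.45
tcp_pos: [0.4431, -0.2582, 0.0084]
eef_rot: [3.141, -0.001, -0.218]
contact_force: [0.3, -0.7, -2.1]
finger_gap: 0.0202
gripper_force: 59.1
```

Emit:
arm_command:
  turn:
    - [0,0,0]
    - [0,0,0]
    - [0,0,0]
    - [0,0,0]
  xyz:
    - [0,0,-2]
    - [0,0,-1.5]
    - [0,0,-1]
    - [0,0,0]
  grip: [1,1,1,1]

```text
time: 17.95
tcp_pos: [0.4424, -0.2578, 0.0029]
eef_rot: [-3.142, 0.0, -0.218]
contact_force: [-0.7, -0.5, -1.5]
finger_gap: 0.0206
gripper_force: 59.0
```

Emit:
arm_command:
  turn:
    - [0,0,0]
    - [0,0,0]
    - [0,0,0]
  xyz:
    - [0,0,-1]
    - [0,0,0]
    - [0,0,0]
  grip: [1,1,1]

```text
time: 18.32
tcp_pos: [0.4424, -0.2578, 0.0028]
eef_rot: [-3.142, 0.0, -0.218]
contact_force: [-3.1, 1.6, 9.0]
finger_gap: 0.02
gripper_force: 60.6
```

Resting on the bench (9 N). Release gently and rise.

Emit:
arm_command:
  turn:
    - [0,0,0]
    - [0,0,0]
    - [0,0,0]
    - [0,0,0]
    - [0,0,0]
    - [0,0,0]
    - [0,0,0]
    - [0,0,0]
    - [0,0,0]
    - [0,0,0]
  xyz:
    - [0,0,0]
    - [0,0,0]
    - [0,0,0]
    - [0,0,0]
    - [0,0,15]
    - [0,0,40]
    - [0,0,50]
    - [0,0,40]
    - [0,0,5]
    - [0,0,0]
  grip: [0,-0.5,-1,-1,-1,-1,-1,-1,-1,-1]

```text
time: 19.58
tcp_pos: [0.4424, -0.2577, 0.1524]
eef_rot: [3.141, -0.001, -0.218]
contact_force: [-1.4, 1.0, -0.2]
finger_gap: 0.0855
gripper_force: 0.0
```

```bash
python3 - <<'E'
from h import *
print(state()['tcp_pos']); lid()
for c in('scene','side','wrist'):
    read_camera(c)
    for t in('screwdriver_handle','multimeter_mid','spare_mid'):
        print(c,t,[(np.round(r['at'],3),round(r['confidence'],2)) for r in spot_in(c,t)[:2]])
k,w=snap('wrist','w9.png'); hsv=cv2.cvtColor(w,cv2.COLOR_RGB2HSV)
m=cv2.inRange(hsv,(5,180,120),(18,255,255)); m[:,500:]=0; ys,xs=np.nonzero(m); 
if len(xs): print('orange',xs.min(),xs.max(),ys.min(),ys.max(),onz('wrist',[(xs.mean(),ys.mean())],.02,k))
E
```

```text
[ 0.44237501 -0.25770675  0.15237975]
scene lid box mm [ 70. -37. 140.] ang 1.75 0.78
side lid box mm [ 77.  -6. 142.] ang 1.85 0.77
scene screwdriver_handle [(array([ 0.418, -0.246,  0.016]), 0.85)]
scene multimeter_mid [(array([ 0.7  , -0.269,  0.025]), 0.92)]
scene spare_mid [(array([0.441, 0.235, 0.028]), 0.72), (array([ 0.704, -0.27 ,  0.023]), 0.68)]
side screwdriver_handle [(array([ 0.427, -0.562,  0.011]), 0.64), (array([ 0.424, -0.26 ,  0.018]), 0.59)]
side multimeter_mid [(array([ 0.706, -0.312,  0.027]), 0.69)]
side spare_mid [(array([0.45 , 0.216, 0.017]), 0.78)]
wrist screwdriver_handle [(array([ 0.437, -0.259,  0.015]), 0.94), (array([ 0.434, -0.55 ,  0.011]), 0.58)]
wrist multimeter_mid []
wrist spare_mid []
orange 304 428 107 255 [[ 0.42291377 -0.25411991  0.02      ]]
```

The lid is on its stop, the screwdriver lies on the bench, and the multimeter and spare driver are where they were. Handing in.

```bash
python3 -c "
from plant import *
print(job_done())"
```

```text
the job is handed in; nothing more can be done
None
```

I pressed the catch with the larger orange screwdriver, the lid sprang up, and I swung it back onto its stop. I then laid the screwdriver flat on the bench and handed the job in at about 20 s. The camera readings show the lid at about 1.8 rad and the multimeter and spare driver where they were, but the hand-in returned no verdict.

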